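# Line up tank sealing plugs by flange width

## Task

Line up the four sealing plugs on the board in order of flange width, one upright and centred on each black pad: the widest on the pad next to the orange plate, then ever narrower, the narrowest next to the grey plate. Let go of them all, and leave the white bottle standing where it is.

Things in the scene. Friction and masses are not known exactly. Their poses are not given: they have to be found in the camera images.
- blue_plug_center (a point): Loose moulded plastic sealing plug, blue (widest), standing upright on the bench: a round flange 66 mm in diameter and 8 mm thick at the bottom, above it a round grip 24 mm in diameter up to the full height of 62 mm (a 3 mm fillet, 33 mm wide, at the grip's foot). About 30 to 100 g. This point is on its axis, half-way up (31 mm above its underside); z points up along the axis, yaw means nothing.
- yellow_plug_center (a point): Loose moulded plastic sealing plug, yellow (second widest), standing upright on the bench: a round flange 56 mm in diameter and 8 mm thick at the bottom, above it a round grip 24 mm in diameter up to the full height of 62 mm (a 3 mm fillet, 33 mm wide, at the grip's foot). About 30 to 100 g. This point is on its axis, half-way up (31 mm above its underside); z points up along the axis, yaw means nothing.
- red_plug_center (a point): Loose moulded plastic sealing plug, red (third widest), standing upright on the bench: a round flange 46 mm in diameter and 8 mm thick at the bottom, above it a round grip 24 mm in diameter up to the full height of 62 mm (a 3 mm fillet, 33 mm wide, at the grip's foot). About 30 to 100 g. This point is on its axis, half-way up (31 mm above its underside); z points up along the axis, yaw means nothing.
- green_plug_center (a point): Loose moulded plastic sealing plug, green (narrowest), standing upright on the bench: a round flange 36 mm in diameter and 8 mm thick at the bottom, above it a round grip 24 mm in diameter up to the full height of 62 mm (a 3 mm fillet, 33 mm wide, at the grip's foot). About 30 to 100 g. This point is on its axis, half-way up (31 mm above its underside); z points up along the axis, yaw means nothing.
- mark_a: Fixed round black pad, 72 mm in diameter, 2 mm thick, white 12 mm centre dot: the leftmost of the four as the robot sees them (largest y). Four alike in a straight row, 80 mm apart, on a fixed aluminium board (110 x 410 mm, 12 mm thick). Origin: centre of its underside, on the board; its top is 2 mm higher, 14 mm above the bench. y runs along the row to the left, z up.
- mark_b: Fixed round black pad, 72 mm in diameter, 2 mm thick, white 12 mm centre dot: second from the left. Four alike in a straight row, 80 mm apart, on a fixed aluminium board (110 x 410 mm, 12 mm thick). Origin: centre of its underside, on the board; its top is 2 mm higher, 14 mm above the bench. y runs along the row to the left, z up.
- mark_c: Fixed round black pad, 72 mm in diameter, 2 mm thick, white 12 mm centre dot: third from the left. Four alike in a straight row, 80 mm apart, on a fixed aluminium board (110 x 410 mm, 12 mm thick). Origin: centre of its underside, on the board; its top is 2 mm higher, 14 mm above the bench. y runs along the row to the left, z up.
- mark_d: Fixed round black pad, 72 mm in diameter, 2 mm thick, white 12 mm centre dot: the rightmost (smallest y). Four alike in a straight row, 80 mm apart, on a fixed aluminium board (110 x 410 mm, 12 mm thick). Origin: centre of its underside, on the board; its top is 2 mm higher, 14 mm above the bench. y runs along the row to the left, z up.
- start_plate: Fixed flat orange plate, 70 x 28 x 3 mm, on the board at one end of the row, 60 mm beyond the centre of the end pad: next to mark_a or next to mark_d, changing from start to start. It shows where the row begins. A grey plate of the same shape lies at the other end. Origin at the centre of its underside, z up.
- bottle_center (a point): Bystander: white plastic bottle with a blue cap, 52 mm in diameter, 130 mm high, standing on the bench left of the board, not fixed. This point is on its axis, half-way up (65 mm above the bench); z up.
Things that resemble listed ones, but are neither listed nor needed, are in the scene too. Of the things shaped like the part that bears green_plug_center, the green one is meant.

How it is judged:
By the outcome, as a careful person would: the job done as asked, in the order asked, and still so for the second after the job is handed in, with the robot touching nothing.
It also fails if it takes over 102 s, if anything falls off the work surface, if the arm or the gripper's body presses on something with over 40 N, if the wrist force passes 120 N, or if a joint passes its speed limit or range.

## Robot

A 6-joint arm with a two-finger parallel gripper is mounted at the origin on the work surface. World frame = base frame: x ahead of the robot, y to its left, z up, the work surface at z = 0. Lengths are in m, angles in rad, forces in N, time in s.
With the tool pointing down it reaches from about 0.325 to 0.9 m from the base axis. Payload 6.1 kg.
Tool frame: the origin (TCP) lies midway between the tips of the shut fingers; the grasp point (between the pads) lies 19 mm behind it; z points along the fingers, y is the line along which they close (so a half turn about z gives the same grasp; the last joint's range is limited). The gripper opens to 87 mm and grips with 3 to 60 N. Pads are 19 mm wide; open, the fingers measure 117 mm over their backs; the gripper's body (75 mm by 190 mm) begins 51 mm behind the grasp point.
Start: joints at [-1.365, 0.22, 1.526, -0, 1.395, -0.126], TCP at [0.204, -0.591, 0.223] pointing down, gripper open.
Joint ranges: [-2.98, 2.98], [-0.91, 2.08], [0.09, 2.57], [-1.24, 4.39], [0.2, 2.65], [-2.68, 2.68]. Speed limits (rad/s): [2.57, 2.57, 3.01, 3.14, 3.14, 3.14].

## Interface

Orientations are given as a rotation vector (axis times angle).
In Python, from workcell import arm, effector, planner, state, optics, job gives the robot as it stands. Calls block until the motion is done:
- arm.goto(position, orientation): joint-space move of the TCP to a pose.
- arm.move_straight(position, frame=None, velocity=0.15, stop_force=None): straight line of the TCP; frame=None keeps the orientation; velocity is the mean speed in m/s. With stop_force (N) it stops when the force on the tool has changed by that much, and returns True; else False.
- arm.set_joints(angles): joint-space move.
- effector.move_gripper(opening, force=None): opening from 0.0 (shut) to 1.0 (fully open); force is the grip in N (None keeps the last); returns when the fingers have stopped.
- arm.wait(seconds).
- planner.solve_ik(position, orientation): joint angles nearest the present ones, or None.
- state(): the state.
- optics.camera(name): name is "scene" or "top" or "wrist"; returns a dict with "color" (400x640x3 uint8, blue, green, red), "vertical_fov" (degrees; the focal length in pixels is half the picture's height over the tangent of half this angle, whatever the lens; pixels are square), "cx", "cy" (the principal point, pixels), "k1" (the pictures are not rectified: a ray, as slopes to the right and down, at radius r is drawn at 1 + k1 r^2 times it, then the intrinsics apply), "cam_to_world" (4x4, takes a point from camera to world coordinates); the wrist camera has in their place "mount" (4x4, takes a point from camera to tool coordinates, whose origin is the TCP and whose axes are the flange's). Camera axes: x right, y down, z forward; pixel columns grow to the right and rows downward; lengths in m; the calibration is good to about 2 mm. A picture is of the moment at which its call begins: read the wrist's pose just before it. There is no depth.
A pose or a line that the arm cannot do raises arm.PlanningError and nothing moves.
- job.hand_in(): hands the job in; it is judged then, once.
The state is a dict: "t": time; "q": joint angles; "qvel": joint speeds; "tau": joint torques, N m; "ee_pos": TCP position; "orientation": TCP orientation; "force": force on the tool from outside, world axes, zero at the start; "wrist_torque": the same for the moment, N m; "gripper_width": opening from 0.0 (shut) to 1.0 (fully open); "grip_force": force on a finger pad.
Only numpy, scipy, OpenCV 4.12 (cv2) and the standard library are available. Lean on these libraries where they do the work, as an engineer would, in place of code of your own. Each camera call takes 0.05 s, during which the arm holds its last target. There are 200 camera calls.

## Working session

There is one attempt and no reset: what is moved stays moved. The work goes in short steps, each a Python script; the robot and the scene stay as the last script left them, time stands still between calls to the robot, and variables do not carry over. Pictures are saved under pics/ and viewed, at most 14 in all, crops included, and the job is handed in when it is done.

```bash
mkdir -p pics; ls; python3 - <<'E'
from workcell import *
import cv2
for n in("scene","top"):
    c=optics.camera(n); cv2.imwrite(f"pics/{n}0.png",c["color"]); print(n,{k:v for k,v in c.items() if k!="color"})
s=state();print(s["t"],s["ee_pos"],s["orientation"])
E
```

```text
pics
scene {'vertical_fov': 46.119290650793346, 'cx': 316.07799047394377, 'cy': 196.54967707718126, 'k1': 0.03411908131869423, 'cam_to_world': array([[-0.18565828,  0.78924552, -0.58533965,  1.24917893],
       [ 0.98257623,  0.14386813, -0.11766867,  0.22287299],
       [-0.00865775, -0.59698699, -0.8022042 ,  1.04266335],
       [ 0.        ,  0.        ,  0.        ,  1.        ]])}
top {'vertical_fov': 54.66175248332023, 'cx': 328.78913652154694, 'cy': 196.2115641475735, 'k1': -0.09608096239887336, 'cam_to_world': array([[ 0.02799538, -0.99731949,  0.06760252,  0.45801383],
       [-0.99930435, -0.02958977, -0.02269957,  0.07636792],
       [ 0.02463907, -0.06692   , -0.99745407,  0.95902474],
       [ 0.        ,  0.        ,  0.        ,  1.        ]])}
0.1 [ 0.2034514  -0.59036261  0.22157278] [-3.09675831e+00 -5.18533490e-01  1.24377803e-04]
```

View pics/scene0.png

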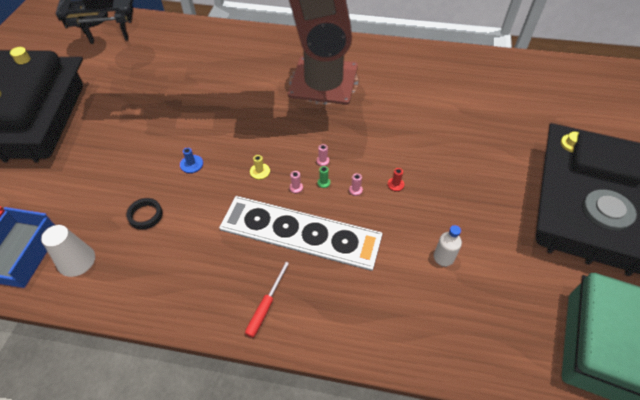

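View pics/top0.png

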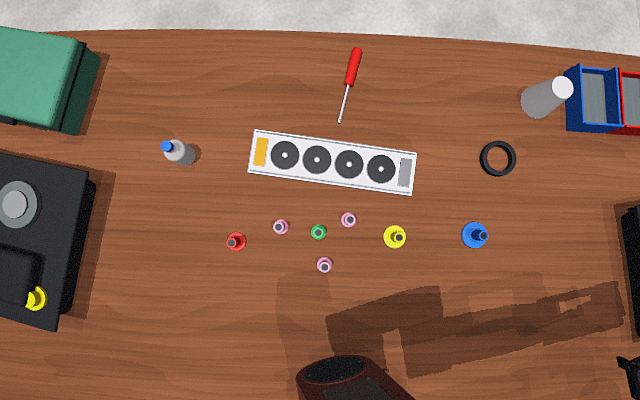

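The orange plate is at the left end in the top view (260,151), next to mark_a, and grey is at (405,172). So blue goes to a, yellow to b, red to c and green to d. 

The green plug candidates are the green one at (318,232) and three pink ones at (281,227), (349,220) and (325,265). The green one fits by its colour. I'll confirm it in a crop and measure.

```bash
cat > h.py <<'E'
import numpy as np, cv2
from scipy.spatial.transform import Rotation as R
from workcell import arm,effector,planner,state,optics,job
HSV={'blue':((100,120,60),(125,255,255)),'yellow':((24,120,90),(34,255,255)),'red':((0,190,90),(4,255,255)),'green':((50,100,40),(80,255,255)),'pink':((145,50,80),(178,160,255))}
def shot(name):
    s=state(); c=optics.camera(name)
    if name=='wrist':
        T=np.eye(4);T[:3,:3]=R.from_rotvec(s['orientation']).as_matrix();T[:3,3]=s['ee_pos'];c['cam_to_world']=T@c['mount']
    f=200/np.tan(np.radians(c['vertical_fov']/2)); c['K']=np.array([[f,0,c['cx']],[0,f,c['cy']],[0,0,1]]); c['D']=np.array([c['k1'],0,0,0,0.])
    return c
def ray(c,uv,z):
    p=cv2.undistortPoints(np.array([[uv]],float),c['K'],c['D'])[0,0]
    d=c['cam_to_world'][:3,:3]@[p[0],p[1],1]; o=c['cam_to_world'][:3,3]
    return (o+d*(z-o[2])/d[2])[:2]
def proj(c,P):
    M=np.linalg.inv(c['cam_to_world'])
    return cv2.projectPoints(np.array([P],float),cv2.Rodrigues(M[:3,:3])[0],M[:3,3],c['K'],c['D'])[0][0,0]
def mask(c,col):
    return cv2.inRange(cv2.cvtColor(c['color'],cv2.COLOR_BGR2HSV),*HSV[col])
def blobs(m,amin=40):
    n,l,st,ce=cv2.connectedComponentsWithStats(m)
    return [(ce[i],st[i]) for i in range(1,n) if st[i][4]>=amin]
def dots(c):
    "white dots inside dark pads"
    g=cv2.cvtColor(c['color'],cv2.COLOR_BGR2GRAY); out=[]
    cs,h=cv2.findContours((g<75).astype(np.uint8),cv2.RETR_CCOMP,cv2.CHAIN_APPROX_NONE)
    for i,k in enumerate(cs):
        if h[0][i][3]<0 and len(k)>20 and h[0][i][2]>=0:
            (x,y),(a,b),_=cv2.fitEllipse(k)
            if min(a,b)/max(a,b)>.8: out.append((x,y,a,b))
    return out
E
python3 - <<'E'
from h import *
for n in('top','scene'):
    c=shot(n)
    for col in HSV:
        for ce,st in blobs(mask(c,col),25):
            p=ray(c,ce,.008)
            if .2<p[0]<.65 and abs(p[1])<.45: print(n,col,ce.round(),st,p.round(3),'top62',ray(c,ce,.062).round(3))
    for d in dots(c):
        p=ray(c,d[:2],.014)
        if .2<p[0]<.8 and abs(p[1])<.45: print(n,'pad',np.round(d),p.round(4))
    if n=='top': cv2.imwrite('pics/crop1.png',cv2.resize(c['color'][200:290,210:510],None,fx=2.6,fy=2.6,interpolation=2))
E
```

```text
top blue [473. 235.] [461 222  27  26 503] [ 0.437 -0.311] top62 [ 0.438 -0.289]
top yellow [393. 236.] [383 225  23  23 379] [ 0.429 -0.108] top62 [ 0.43  -0.097]
top red [239. 240.] [232 235  14  13  85] [0.408 0.27 ] top62 [0.411 0.259]
top green [318. 231.] [311 225  15  14 127] [0.435 0.079] top62 [0.437 0.079]
top pink [347. 219.] [341 212  15  16 105] [0.467 0.008] top62 [0.467 0.012]
top pink [282. 226.] [273 219  16  15 102] [0.447 0.166] top62 [0.447 0.161]
top pink [324. 262.] [317 257  15  16 105] [0.36  0.062] top62 [0.366 0.063]
top pad [381. 168.  27.  27.] [ 0.595 -0.072]
top pad [349. 164.  25.  26.] [0.6026 0.0084]
top pad [317. 159.  25.  26.] [0.6134 0.0862]
top pad [497. 158.  35.  36.] [ 0.6315 -0.371 ]
scene blue [191. 162.] [180 148  23  25 358] [ 0.437 -0.311] top62 [ 0.48  -0.283]
scene blue [454. 231.] [450 226  11  11  91] [0.538 0.444] top62 [0.575 0.433]
scene yellow [259. 169.] [250 155  20  24 277] [ 0.426 -0.109] top62 [ 0.469 -0.091]
scene green [324. 179.] [318 169  12  19 147] [0.429 0.08 ] top62 [0.472 0.088]
scene pink [323. 156.] [317 144  12  22 196] [0.344 0.062] top62 [0.391 0.071]
scene pink [296. 183.] [290 171  13  22 210] [0.456 0.005] top62 [0.498 0.017]
scene pink [356. 185.] [349 173  14  23 215] [0.435 0.173] top62 [0.477 0.175]
scene pad [344. 241.  21.  25.] [0.6255 0.1693]
scene pad [314. 234.  21.  24.] [0.6161 0.09  ]
scene pad [285. 226.  20.  23.] [0.6071 0.0108]
scene pad [257. 219.  19.  24.] [ 0.5981 -0.0686]
scene pad [144. 214.  31.  36.] [ 0.6361 -0.3667]
```

View pics/crop1.png

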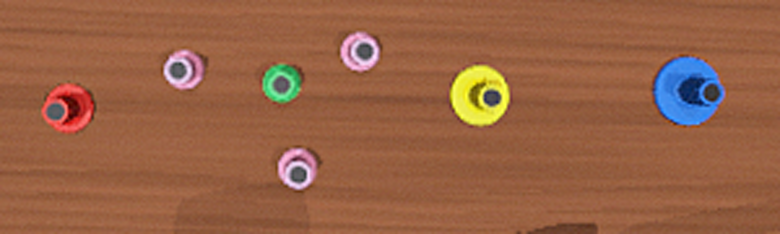

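The crop shows green alone at crop (281,84), clearly different from the three pink plugs, and the sizes are consistent. First I'll take a wrist look above the board, then one above green.

```bash
cat >> h.py <<'E'
U=np.array([.0095,.0794]);U/=np.linalg.norm(U)
def ori(s=1):
    y=s*np.array([U[1],-U[0]]); a=np.arctan2(y[0],-y[1])/2
    return np.pi*np.array([np.cos(a),np.sin(a),0])
E
python3 - <<'E'
from h import *
for s in (1,-1):
    for p in ([.435,.079,.25],[.437,-.311,.2],[.61,.05,.35]):
        q=planner.solve_ik(p,ori(s)); print(s,p,None if q is None else np.round(q,2))
s=1 if planner.solve_ik([.437,-.311,.2],ori(1)) is not None and abs(planner.solve_ik([.437,-.311,.2],ori(1))[5])<2 else -1
print('s',s)
for i,p in enumerate(([.56,.05,.33],[.435,.079,.22])):
    arm.goto(p,ori(s)); c=shot('wrist'); cv2.imwrite(f'pics/w{i}.png',c['color']); print(state()['t'],state()['ee_pos'],c['mount'].round(3).tolist(),c['vertical_fov'],c['k1'])
    for d in dots(c): print('pad',np.round(d),ray(c,d[:2],.014).round(4))
    for col in HSV:
        for ce,st in blobs(mask(c,col),60): print(col,ce.round(),st,ray(c,ce,.008).round(3))
E
```

```text
1 [0.435, 0.079, 0.25] [ 0.   -0.25  1.94 -0.    1.45  0.12]
1 [0.437, -0.311, 0.2] [-0.77  0.03  1.78 -0.    1.33 -0.65]
1 [0.61, 0.05, 0.35] [-0.05  0.14  1.38 -0.    1.62  0.07]
-1 [0.435, 0.079, 0.25] None
-1 [0.437, -0.311, 0.2] [-0.77  0.03  1.78 -0.    1.33  2.5 ]
-1 [0.61, 0.05, 0.35] None
s 1
2.8667 [0.56006515 0.04915259 0.32978003] [[-0.0, -0.97, -0.242, 0.066], [1.0, -0.0, 0.001, -0.001], [-0.001, -0.242, 0.97, -0.163], [0.0, 0.0, 0.0, 1.0]] 66.42412228739302 -0.04843306249990236
pad [303. 197.  41.  44.] [ 0.5203 -0.0072]
pad [353. 181.  41.  42.] [0.6038 0.0098]
pad [356. 129.  37.  40.] [0.6155 0.0901]
yellow [257. 271.] [245 266  28  14 186] [ 0.421 -0.132]
red [199.  18.] [175   0  41  34 508] [0.404 0.278]
red [509. 165.] [477 155  65  21 926] [0.861 0.004]
green [241. 149.] [225 138  30  24 431] [0.433 0.08 ]
pink [237.  87.] [219  75  32  26 520] [0.443 0.174]
pink [193. 167.] [174 155  35  25 548] [0.35  0.062]
pink [269. 192.] [256 180  26  28 443] [0.465 0.005]
3.6333 [0.43704188 0.07861928 0.22192167] [[-0.0, -0.97, -0.242, 0.066], [1.0, -0.0, 0.001, -0.001], [-0.001, -0.242, 0.97, -0.163], [0.0, 0.0, 0.0, 1.0]] 66.42412228739302 -0.04843306249990236
pad [319. 238.  14.  17.] [ 0.4209 -0.0073]
pad [252. 202.  10.  12.] [0.3429 0.0505]
pad [465. 146.  52.  58.] [0.6129 0.09  ]
pad [472.  77.  56.  62.] [0.6218 0.1694]
yellow [333. 288.] [317 283  33  10 248] [ 0.431 -0.087]
red [277.   8.] [261   0  34  21 416] [0.408 0.27 ]
red [624. 188.] [603 178  37  21 547] [0.835 0.009]
green [322. 169.] [308 155  29  34 567] [0.435 0.081]
pink [321.  97.] [306  75  31  33 345] [0.445 0.167]
pink [261. 192.] [242 176  35  37 631] [0.355 0.061]
pink [353. 222.] [339 208  30  30 652] [0.468 0.007]
```

View pics/w1.png

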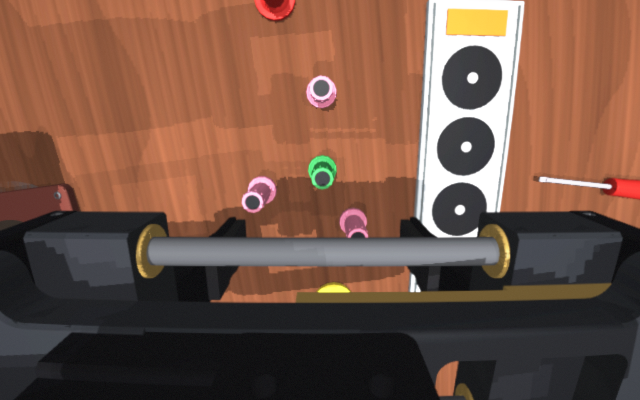

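The picture shows green at (322,172) under the tool, pinks at (321,92), (258,195) and (354,225), and pads at right (472,77), (465,147) and (460,210). Next: one more look at the pads, then refine the plugs from their dark caps at z = 62 mm, moving above each in turn.

```bash
cat >> h.py <<'E'
def plug(c,col,guess):
    "axis xy from the dark cap (z=.062) within the colour hull, and from the hull's flange-side point (z~.004)"
    m=mask(c,col); g=np.array(proj(c,[*guess,.03]))
    b=min([b for b in blobs((cv2.morphologyEx(m,cv2.MORPH_CLOSE,np.ones((5,5),np.uint8))),60)],key=lambda b:np.linalg.norm(b[0]-g))
    x,y,w,h,_=b[1]; roi=np.zeros_like(m); roi[y:y+h,x:x+w]=m[y:y+h,x:x+w]
    hull=cv2.convexHull(cv2.findNonZero(roi)); H=cv2.drawContours(np.zeros_like(m),[hull],-1,255,-1)
    hsv=cv2.cvtColor(c['color'],cv2.COLOR_BGR2HSV)
    d=cv2.inRange(hsv,(0,0,0),(180,110,130))&H
    cap=max(blobs(d,10),key=lambda b:b[1][4],default=None)
    return None if cap is None else (cap[0],cap[1],ray(c,cap[0],.062)), (x,y,w,h)
E
python3 - <<'E'
from h import *
for p in ([.60,.09,.26],[.60,-.05,.26]):
    arm.goto([*p],ori()); arm.wait(.3); c=shot('wrist'); print(state()['t'],state()['ee_pos'].round(4))
    for d in dots(c):print('pad',np.round(d),ray(c,d[:2],.014).round(4))
G=dict(red=(.407,.272),green=(.435,.08),yellow=(.428,-.108),blue=(.437,-.313))
tiles=[]
for k in('blue','yellow','green','red'):
    arm.goto([*G[k],.2],ori()); arm.wait(.3); c=shot('wrist'); print(k,state()['t'],state()['ee_pos'].round(4)); r=plug(c,k,G[k]); print(r)
    im=c['color'].copy()
    if r[0]: cv2.circle(im,tuple(int(v) for v in r[0][0]),2,(255,255,255),-1); q=proj(c,[*r[0][2],.008]); cv2.circle(im,tuple(int(v) for v in q),2,(0,0,0),-1)
    tiles.append(cv2.resize(im[100:260,220:420],(400,300)))
cv2.imwrite('pics/t.png',np.vstack([np.hstack(tiles[:2]),np.hstack(tiles[2:])]))
E
```

```text
4.7 [0.5994 0.09   0.2604]
pad [205. 189.  19.  20.] [0.4324 0.0786]
5.6667 [ 0.6001 -0.049   0.26  ]
pad [321. 182.  48.  50.] [ 0.5947 -0.0696]
pad [182.  82.  20.  24.] [0.4323 0.0819]
blue 7.2167 [ 0.4375 -0.3125  0.2001]
((array([322.91071429, 182.60714286]), array([316, 176,  15,  14, 168], dtype=int32), array([ 0.43716315, -0.3111177 ])), (np.int32(296), np.int32(145), np.int32(55), np.int32(55)))
yellow 8.4 [ 0.428  -0.1088  0.1999]
((array([324. , 182.5]), array([317, 176,  15,  14, 178], dtype=int32), array([ 0.42866851, -0.10763815])), (np.int32(301), np.int32(149), np.int32(47), np.int32(47)))
green 9.525 [0.4352 0.0791 0.2   ]
((array([323.35532995, 182.61928934]), array([316, 175,  16,  16, 197], dtype=int32), array([0.43514901, 0.08016076])), (np.int32(309), np.int32(158), np.int32(30), np.int32(36)))
red 10.675 [0.4075 0.2712 0.2001]
((array([320.74074074, 170.35185185]), array([315, 168,  13,   6,  54], dtype=int32), array([0.40644654, 0.28498043])), (np.int32(309), np.int32(158), np.int32(26), np.int32(16)))
```

View pics/t.png

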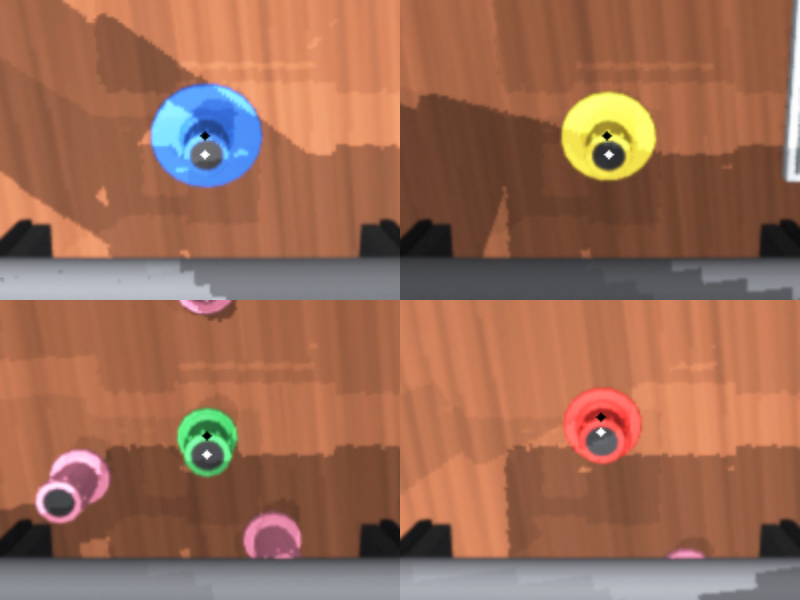

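The caps are marked correctly for blue, yellow and green. Red's mask was only partial, since the cap is really at about y pixel 175, so I'll widen it. The pads fit a line at 80 mm spacing. I'll pick blue, then check.

```bash
cat >> h.py <<'E'
PAD=dict(blue=(.622,.1695),yellow=(.613,.090),red=(.604,.0100),green=(.595,-.0697))
_m=mask
def mask(c,col):
    if col!='red': return _m(c,col)
    h=cv2.cvtColor(c['color'],cv2.COLOR_BGR2HSV); return cv2.inRange(h,(0,150,60),(5,255,255))|cv2.inRange(h,(173,150,60),(180,255,255))
def pick(p):
    effector.move_gripper(.55,20); arm.goto([*p,.13],ori()); arm.move_straight([*p,.026],velocity=.12)
    print('at',state()['ee_pos'].round(4),state()['force'].round(1))
    effector.move_gripper(0.,20); s=state(); print('grip',round(s['gripper_width']*87,1),s['grip_force'])
    arm.move_straight([*p,.18],velocity=.2)
    s=state(); print('lift',round(s['gripper_width']*87,1),s['force'].round(1),s['t'])
def place(p):
    arm.goto([*p,.14],ori()); arm.move_straight([*p,.045],velocity=.12); arm.wait(.2)
    hit=arm.move_straight([*p,.037],velocity=.02,stop_force=4); s=state(); print('down',hit,s['ee_pos'].round(4),s['force'].round(1))
    effector.move_gripper(.55); arm.wait(.1); arm.move_straight([*p,.17],velocity=.15); print('t',state()['t'])
E
python3 - <<'E'
from h import *
c=shot('wrist'); r=plug(c,'red',(.407,.28)); print(r)
pick((.4372,-.3111)); c=shot('wrist'); cv2.imwrite('pics/b1.png',c['color'])
place(PAD['blue'])
arm.wait(.2); c=shot('wrist'); print(plug_:=plug(c,'blue',PAD['blue']), ray(c,plug_[0][0],.076) if plug_[0] else 0); cv2.imwrite('pics/b2.png',c['color'])
E
```

```text
((array([320.44067797, 175.03389831]), array([313, 168,  16,  15, 177], dtype=int32), array([0.40550726, 0.28047183])), (np.int32(302), np.int32(147), np.int32(39), np.int32(41)))
at [ 0.4378 -0.3116  0.0268] [ 1.  -0.1  0.7]
grip 23.3 19.99958415652145
lift 23.3 [ 0.1  0.5 -2. ] 16.25
down True [0.6225 0.1696 0.0401] [-0.7 -0.8  3.8]
t 21.5167
((array([324.07058824, 194.0627451 ]), array([315, 186,  19,  17, 255], dtype=int32), array([0.62104766, 0.16669437])), (np.int32(293), np.int32(149), np.int32(64), np.int32(63))) [0.62142721 0.17026559]
```

View pics/b2.png

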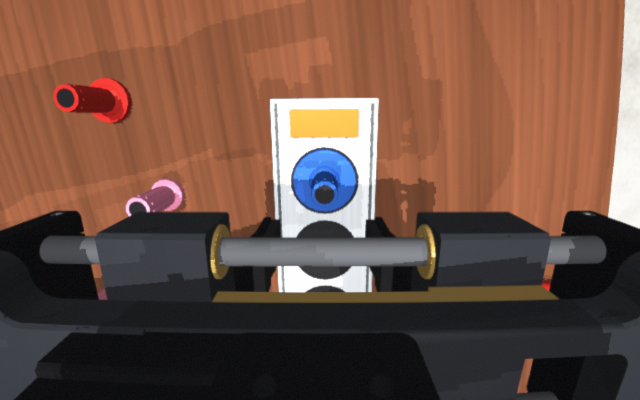

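Blue stands centred on pad a at (325,180), with an even black rim around it. I'll do the other three.

```bash
python3 - <<'E'
from h import *
for k,p in (('yellow',(.4286,-.1076)),('red',(.4055,.2805)),('green',(.4351,.0801))):
    print(k); pick(p)
    if state()['gripper_width']*87<18: print('MISSED'); break
    place(PAD[k])
    arm.wait(.2); c=shot('wrist'); r=plug(c,k,PAD[k]); print(PAD[k], ray(c,r[0][0],.076) if r[0] else 0)
arm.goto([.45,-.3,.3],ori()); c=shot('top'); cv2.imwrite('pics/f.png',cv2.resize(c['color'][100:300,130:530],(800,400),interpolation=2))
arm.goto([.59,-.05,.3],ori()); arm.wait(.2); c=shot('wrist'); cv2.imwrite('pics/fw.png',c['color']); print(state()['t'])
E
```

```text
yellow
at [ 0.4293 -0.1078  0.0266] [-0.3 -0.6 -0.8]
grip 23.7 19.99963309701343
lift 23.4 [ 0.1  1.  -1.2] 25.7583
down True [0.6135 0.0901 0.0401] [ 1.6 -0.3  3.4]
t 30.1417
(0.613, 0.09) [0.612399   0.09018887]
red
at [0.4062 0.2807 0.0267] [ 0.2  0.8 -0.1]
grip 23.7 19.9998466406214
lift 23.3 [-0.6 -0.6 -1.1] 34.2
down True [0.6045 0.0099 0.0401] [ 0.8 -0.5  3. ]
t 38.8
(0.604, 0.01) [0.60332445 0.00966507]
green
at [0.4359 0.08   0.0266] [ 0.4 -0.3  0.6]
grip 23.2 19.9977172765648
lift 23.4 [-0.5  0.1 -1.5] 42.5333
down True [ 0.5955 -0.0699  0.0401] [ 0.8 -0.6  2.7]
t 46.75
(0.595, -0.0697) [ 0.5943625  -0.06963679]
49.5667
```

View pics/f.png

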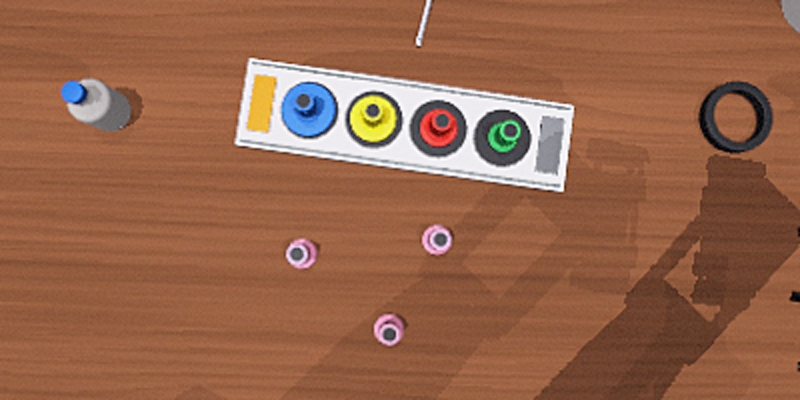

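View pics/fw.png

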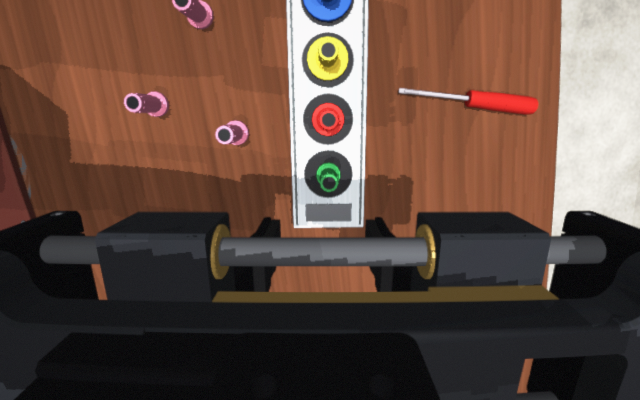

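Both views show the plugs upright and concentric with their pads: blue (308,110), yellow (373,117), red (438,127) and green (503,137), running from orange to grey. The bottle is still standing at (90,100), and the gripper is empty and clear of everything.

```bash
python3 -c "
from workcell import job; print(job.hand_in())"
```

```text
the job is handed in; nothing more can be done
None
```

I handed the job in: blue, yellow, red and green stand upright and centred on their pads from the orange plate to the grey one, all released, and the bottle is still standing where it was.

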